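# Show which lid fits the tin on the card

## Robot

A 6-joint arm with a two-finger parallel gripper is mounted at the origin on the work surface. World frame = base frame: x ahead of the robot, y to its left, z up, the work surface at z = 0. Lengths are in m, angles in degrees, forces in N, time in s.
With the tool pointing down it reaches from about 0.4 to 0.825 m from the base axis. Payload 7 kg.
Tool frame: the origin (TCP) lies between the finger pads, 19 mm behind the fingertips; this is the grasp point; z points along the fingers, y is the line along which they close (so a half turn about z gives the same grasp; the last joint's range is limited). The gripper opens to 88 mm and grips with 3 to 60 N. Pads are 19 mm wide; open, the fingers measure 130 mm over their backs; the gripper's body (78 mm by 193 mm) begins 47 mm behind the grasp point.
Start: joints at [-58.264, 20.546, 0.682, 0, -70.136, -16.507], TCP at [0.177, -0.651, 0.245] pointing down, gripper open.
Joint ranges: [-176.03, 176.03], [-82.01, 121.73], [-58.28, 71.71], [-173.87, 95.51], [-174.79, -0.11], [-173.66, 173.66]. Speed limits (degrees/s): [136.94, 136.94, 172.46, 180, 180, 180].

## Interface

Orientations are given as [roll, pitch, yaw] about the fixed x, y, z axes, in that order (R = Rz(yaw) Ry(pitch) Rx(roll)).
In Python, from plant import telemetry, snapshot, workorder, nets gives the robot as it stands.
- The arm moves only by the shell command python3 -m creep 'ROWS'. ROWS is JSON, a list that holds one entry, the list of rows, each a list of 5 numbers: the shift along the tool's x, y, z normalised to -1 to 1, where 1 is 0.2 m, then the turn about the tool's z normalised to -1 to 1, where 1 is pi/2 rad, then the opening, from 0 (shut) to 1 (fully open). In form: [[[x, y, z, spin, hand], ...]]. A call has 1 to 8 rows; each row shifts and turns the commanded pose from where the row before left it, along the tool's axes as they then stand; what a row does not reach is not made up. A row lasts 1/12 s, in which the tool goes at most 41.7 mm and 7.16 degrees, less where a joint would pass 70% of its speed; a pose out of reach is approached as far as the arm can. A call with a number of a shift or a turn outside -1 to 1 is refused whole. A call with a gripper value outside its range is refused whole. The fingers move at their own pace and stop on an object; the grip force is fixed at half the most. Time passes only in rows, so rows that do not move let the fingers close. It gives the time, the measured TCP pose, the force, the opening and the grip force at its end, in the units of the state.
- telemetry.get_obs(): the state, without advancing time (a new reading comes with each control period).
- snapshot(name): name is "scene" or "side" or "wrist"; returns a dict with "frame" (480x640x3 uint8, red, green, blue), "fx", "fy", "cx", "cy" (pixels), "k1" (the pictures are not rectified: a ray, as slopes to the right and down, at radius r is drawn at 1 + k1 r^2 times it, then the intrinsics apply), "rvec" (rotation vector, rad) and "tvec" (3), from world to camera coordinates, as OpenCV has them; the wrist camera has in their place "mount" (4x4, takes a point from camera to tool coordinates, whose origin is the TCP and whose axes are the flange's). Camera axes: x right, y down, z forward; pixel columns grow to the right and rows downward; lengths in m; the calibration is good to about 2 mm. A picture is of the moment at which its call begins: read the wrist's pose just before it. There is no depth.
- workorder.close_job(): hands the job in; it is judged then, once.
Trained networks look in a picture, given as the dict that the camera call returned (one of the last four; its "shot" number tells which), for a name from the list of things; names that differ only in an ending like _2 or _b are one class to them, and where a whole thing is asked for, a point or a joint stands for the part that bears it (a point fixed in the world has none). Each returns a list of dicts, best first, with "confidence" (0 to 1); they miss things now and then, are a little off and sometimes report something else, mostly with a low value. They report only what shows in the picture. A call takes as long as a camera call. They do not tell look-alikes from the thing itself.
- nets.find_in(picture, query): "uv" ([column, row] in pixels, amid what is visible of it).
- nets.masks_of(picture, query): "region" (480x640 bool, what is visible of it) and "uv" ([column, row] in pixels, amid what is visible of it).
- nets.landmark_of(picture, query): "uv" ([column, row] in pixels: a listed point, or the origin of a listed thing).
The state is a dict: "clock": time; "joint_pos": joint angles; "qvel": joint speeds; "tau": joint torques, N m; "tool_pos": TCP position; "orientation": TCP orientation; "force": force on the tool from outside, world axes, zero at the start; "moment": the same for the moment, N m; "opening": finger opening in m; "gripper_force": force on a finger pad.
Only numpy, scipy, OpenCV 4.12 (cv2) and the standard library are available. Lean on these libraries where they do the work, as an engineer would, in place of code of your own. Each camera call takes 0.05 s, during which the arm holds its last target. There are 200 camera calls.

## Task

Show your helper which lid belongs on the open tin that stands on the white card: point straight down with the fingers at the middle of that tin's mouth, from a few centimetres above its rim, and stay there for two full seconds; then point in the same way at the middle of the one lid lying on the bench that fits this tin, stay for two full seconds, and finish with the fingers still pointing there. Touch and move nothing, and do not dip down over either of the other lids.

Things in the scene. Friction and masses are not known exactly. Their poses are not given: they have to be found in the camera images.
- card: white sheet of paper-thin card lying flat on the bench, 170 x 200 mm, 1 mm thick; origin at its centre. Exactly one tin stands on it, its axis within 35 mm of the card's centre; the two other tins stand more than 150 mm away from the card's centre.
- tin_small: the small open round tin, plain steel, standing upright, 60 mm outside diameter, 80 mm high, wall 3 mm, a few short wooden dowels in the bottom; loose. Origin at the centre of its underside, z up. Its lid is lid_small.
- tin_small_mouth (a point): centre of the mouth of the small tin, level with its rim, 80 mm above the bench; z up.
- tin_medium: the medium open round tin, plain steel, standing upright, 82 mm outside diameter, 95 mm high, wall 3 mm, a few short wooden dowels in the bottom; loose. Origin at the centre of its underside, z up. Its lid is lid_medium.
- tin_medium_mouth (a point): centre of the mouth of the medium tin, level with its rim, 95 mm above the bench; z up.
- tin_large: the large open round tin, plain steel, standing upright, 106 mm outside diameter, 110 mm high, wall 3 mm, a few short wooden dowels in the bottom; loose. Origin at the centre of its underside, z up. Its lid is lid_large.
- tin_large_mouth (a point): centre of the mouth of the large tin, level with its rim, 110 mm above the bench; z up.
- lid_small: the small slip-on tin lid, plain steel, a round disc 64 mm in diameter and 12 mm high, lying flat on the bench; loose; fits tin_small (a lid is 4 mm wider than its tin). Origin at the centre of its underside.
- lid_small_top (a point): centre of the top face of the small lid, 12 mm above the bench; z up.
- lid_medium: the medium slip-on tin lid, plain steel, a round disc 86 mm in diameter and 12 mm high, lying flat on the bench; loose; fits tin_medium (a lid is 4 mm wider than its tin). Origin at the centre of its underside.
- lid_medium_top (a point): centre of the top face of the medium lid, 12 mm above the bench; z up.
- lid_large: the large slip-on tin lid, plain steel, a round disc 110 mm in diameter and 12 mm high, lying flat on the bench; loose; fits tin_large (a lid is 4 mm wider than its tin). Origin at the centre of its underside.
- lid_large_top (a point): centre of the top face of the large lid, 12 mm above the bench; z up.
- spool: bystander: spool of bare metal wire with blue flanges, 70 mm in diameter, 50 mm high, standing on end; origin at the centre of its underside. Leave alone.
- spray_can: bystander: yellow can with a white cap, 52 mm in diameter, 170 mm high, standing; origin at the centre of its underside. Leave alone.
- screwdriver: bystander: screwdriver lying on the bench beyond the lids, about 200 mm long; its own x axis runs from handle to tip. Leave alone.
There are look-alikes about, which are no part of the job. What is shaped like the lid_medium but red is not meant.

How it is judged (in metres and radians):
On the way, in this order (a step that is already met when the one before it is completed fails the run):
1. the tool points down at the middle of the mouth of the tin on the card, from just above, for two seconds (((horizontal distance between tin_small and card below 0.07 m and horizontal distance between the grasp point and tin_small_mouth below 0.025 m and z of the grasp point in the frame of tin_small_mouth between 0.02 and 0.085 m and angle between the grasp point's own z axis and vertical above 2.6 rad) or (horizontal distance between tin_medium and card below 0.07 m and horizontal distance between the grasp point and tin_medium_mouth below 0.025 m and z of the grasp point in the frame of tin_medium_mouth between 0.02 and 0.085 m and angle between the grasp point's own z axis and vertical above 2.6 rad) or (horizontal distance between tin_large and card below 0.07 m and horizontal distance between the grasp point and tin_large_mouth below 0.025 m and z of the grasp point in the frame of tin_large_mouth between 0.02 and 0.085 m and angle between the grasp point's own z axis and vertical above 2.6 rad))), for 1.8 s.
2. the tool points down at the middle of the lid that fits this tin, from just above, for two seconds (((horizontal distance between tin_small and card below 0.07 m and horizontal distance between the grasp point and lid_small_top below 0.025 m and z of the grasp point in the frame of lid_small_top between 0.02 and 0.085 m and angle between the grasp point's own z axis and vertical above 2.6 rad) or (horizontal distance between tin_medium and card below 0.07 m and horizontal distance between the grasp point and lid_medium_top below 0.025 m and z of the grasp point in the frame of lid_medium_top between 0.02 and 0.085 m and angle between the grasp point's own z axis and vertical above 2.6 rad) or (horizontal distance between tin_large and card below 0.07 m and horizontal distance between the grasp point and lid_large_top below 0.025 m and z of the grasp point in the frame of lid_large_top between 0.02 and 0.085 m and angle between the grasp point's own z axis and vertical above 2.6 rad))), for 1.8 s.
At the end, for the whole second after the job is handed in: The tool point is still over the lid that fits the tin on the card: within 25 mm of its centre sideways, 20 to 85 mm above its top face, the tool pointing down within about 30 degrees; every tin, lid and bystander is within 8 mm of where it started (((horizontal distance between tin_small and card below 0.07 m and horizontal distance between the grasp point and lid_small_top below 0.025 m and z of the grasp point in the frame of lid_small_top between 0.02 and 0.085 m and angle between the grasp point's own z axis and vertical above 2.6 rad) or (horizontal distance between tin_medium and card below 0.07 m and horizontal distance between the grasp point and lid_medium_top below 0.025 m and z of the grasp point in the frame of lid_medium_top between 0.02 and 0.085 m and angle between the grasp point's own z axis and vertical above 2.6 rad) or (horizontal distance between tin_large and card below 0.07 m and horizontal distance between the grasp point and lid_large_top below 0.025 m and z of the grasp point in the frame of lid_large_top between 0.02 and 0.085 m and angle between the grasp point's own z axis and vertical above 2.6 rad)) and distance of each of tin_small_mouth, tin_medium_mouth, tin_large_mouth, lid_small_top, lid_medium_top, lid_large_top, spool, spray_can, screwdriver from where it was at the start of the episode below 0.008 m); the robot touches nothing.
It fails at once if the robot touches anything (contact force between any of the fingers, the arm and tin_small above 0.3 N or contact force between any of the fingers, the arm and tin_medium above 0.3 N or contact force between any of the fingers, the arm and tin_large above 0.3 N or contact force between any of the fingers, the arm and lid_small above 0.3 N or contact force between any of the fingers, the arm and lid_medium above 0.3 N or contact force between any of the fingers, the arm and lid_large above 0.3 N or contact force between any of the fingers, the arm and spool above 0.3 N or contact force between any of the fingers, the arm and spray_can above 0.3 N or contact force between any of the fingers, the arm and screwdriver above 0.3 N).
It fails at once if the robot touches the bench or anything else (contact force between any of the fingers, the arm and anything else above 0.5 N).
It fails at once if a tin, lid or bystander is shifted, tipped or lifted by more than 8 mm (distance of any of tin_small_mouth, tin_medium_mouth, tin_large_mouth, lid_small_top, lid_medium_top, lid_large_top, spool, spray_can, screwdriver from where it was at the start of the episode above 0.008 m).
It fails at once if the tool point dips down over a lid that does not fit (within 40 mm of its centre sideways and less than 85 mm above it) ((horizontal distance between tin_small and card below 0.07 m and horizontal distance between the grasp point and lid_medium_top below 0.04 m and z of the grasp point in the frame of lid_medium_top below 0.085 m) or (horizontal distance between tin_small and card below 0.07 m and horizontal distance between the grasp point and lid_large_top below 0.04 m and z of the grasp point in the frame of lid_large_top below 0.085 m) or (horizontal distance between tin_medium and card below 0.07 m and horizontal distance between the grasp point and lid_small_top below 0.04 m and z of the grasp point in the frame of lid_small_top below 0.085 m) or (horizontal distance between tin_medium and card below 0.07 m and horizontal distance between the grasp point and lid_large_top below 0.04 m and z of the grasp point in the frame of lid_large_top below 0.085 m) or (horizontal distance between tin_large and card below 0.07 m and horizontal distance between the grasp point and lid_small_top below 0.04 m and z of the grasp point in the frame of lid_small_top below 0.085 m) or (horizontal distance between tin_large and card below 0.07 m and horizontal distance between the grasp point and lid_medium_top below 0.04 m and z of the grasp point in the frame of lid_medium_top below 0.085 m)).
It also fails if it takes over 40 s, if anything falls off the work surface, if the arm or the gripper's body presses on something with over 40 N, if the wrist force passes 120 N, or if a joint passes its speed limit or range.

## Working session

There is one attempt and no reset: what is moved stays moved. The work goes in short steps, Python scripts to look and compute and a shell command to move; the robot and the scene stay as the last step left them, time stands still between calls to the robot, and variables do not carry over. Pictures are saved under pics/ and viewed, at most 10 in all, crops included, and the job is handed in when it is done.

```bash
mkdir -p pics
cat > h.py <<'E'
import numpy as np, cv2
from plant import telemetry, snapshot, workorder, nets
def ray(p,uv):
    x=np.array([(uv[0]-p['cx'])/p['fx'],(uv[1]-p['cy'])/p['fy']]);u=x.copy()
    for _ in range(20): u=x/(1+p['k1']*(u@u))
    R=cv2.Rodrigues(np.array(p['rvec'],float))[0];t=np.array(p['tvec'],float).ravel()
    return -R.T@t, R.T@np.array([u[0],u[1],1])
def onz(p,uv,z):
    c,d=ray(p,uv);return c+d*(z-c[2])/d[2]
def proj(p,X):
    R=cv2.Rodrigues(np.array(p['rvec'],float))[0];q=R@np.array(X,float)+np.array(p['tvec']).ravel()
    s=q[:2]/q[2];s=s*(1+p['k1']*(s@s));return s*[p['fx'],p['fy']]+[p['cx'],p['cy']]
Z=dict(card=.001,tin_small_mouth=.08,tin_medium_mouth=.095,tin_large_mouth=.11,lid_small_top=.012,lid_medium_top=.012,lid_large_top=.012,spool=0,spray_can=0,screwdriver=.015)
E
python3 - <<'E'
from h import *
o=telemetry.get_obs();print(o['clock'],o['tool_pos'],o['orientation'],o['opening'])
for n in('scene','side'):
    p=snapshot(n);cv2.imwrite(f'pics/{n}.png',p['frame'][:,:,::-1])
    print(n,ray(p,(320,240))[0].round(2))
    for k,z in Z.items():
        print(k,[(np.round(d['uv']).tolist(),round(d['confidence'],2),onz(p,d['uv'],z)[:2].round(3).tolist()) for d in nets.landmark_of(p,k)[:4]])
E
```

```text
0.0 [ 0.17714649 -0.65085506  0.24440481] [ 1.79902916e+02 -8.90190789e-03 -1.64777943e+02] 0.08790771035210311
scene [1.03 0.79 1.05]
card [([373.0, 271.0], 0.84, [0.485, 0.143])]
tin_small_mouth [([386.0, 253.0], 0.95, [0.465, 0.157])]
tin_medium_mouth [([364.0, 343.0], 0.63, [0.659, 0.359])]
tin_large_mouth [([451.0, 330.0], 0.9, [0.478, 0.427])]
lid_small_top [([323.0, 203.0], 0.65, [0.485, -0.136]), ([376.0, 275.0], 0.28, [0.491, 0.165])]
lid_medium_top [([280.0, 219.0], 0.86, [0.625, -0.136]), ([229.0, 220.0], 0.58, [0.759, -0.197]), ([291.0, 265.0], 0.57, [0.675, 0.033])]
lid_large_top [([292.0, 157.0], 0.89, [0.469, -0.371]), ([321.0, 202.0], 0.29, [0.485, -0.145])]
spool [([234.0, 191.0], 0.68, [0.695, -0.321]), ([297.0, 159.0], 0.48, [0.454, -0.37])]
spray_can [([284.0, 302.0], 0.84, [0.74, 0.122])]
screwdriver [([246.0, 252.0], 0.91, [0.765, -0.062])]
side [0.46 0.86 0.74]
card [([371.0, 325.0], 0.82, [0.486, 0.149])]
tin_small_mouth [([384.0, 300.0], 0.75, [0.468, 0.156]), ([257.0, 399.0], 0.48, [0.63, 0.415])]
tin_medium_mouth [([251.0, 360.0], 0.62, [0.657, 0.358]), ([358.0, 414.0], 0.62, [0.478, 0.416])]
tin_large_mouth [([356.0, 413.0], 0.83, [0.48, 0.426])]
lid_small_top [([389.0, 236.0], 0.76, [0.481, -0.14]), ([250.0, 359.0], 0.61, [0.687, 0.292])]
lid_medium_top [([290.0, 266.0], 0.9, [0.683, 0.026]), ([282.0, 210.0], 0.87, [0.759, -0.186]), ([334.0, 225.0], 0.62, [0.617, -0.151])]
lid_large_top [([402.0, 186.0], 0.57, [0.47, -0.38])]
spool [([317.0, 185.0], 0.92, [0.703, -0.345])]
spray_can [([246.0, 297.0], 0.77, [0.749, 0.129])]
screwdriver [([266.0, 240.0], 0.92, [0.76, -0.05]), ([255.0, 394.0], 0.5, [0.653, 0.363])]
```

View pics/scene.png

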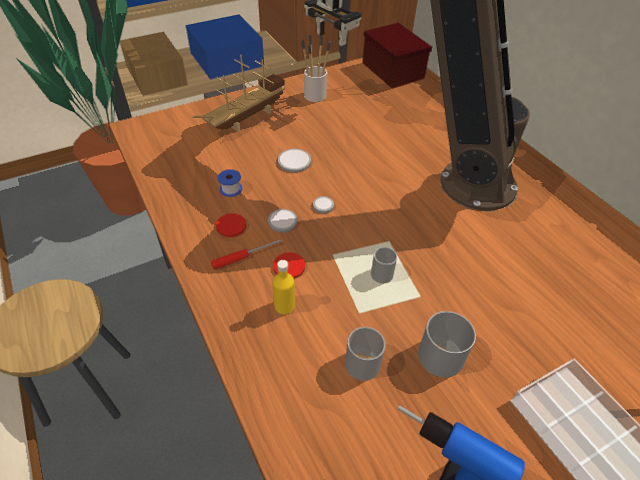

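View pics/side.png

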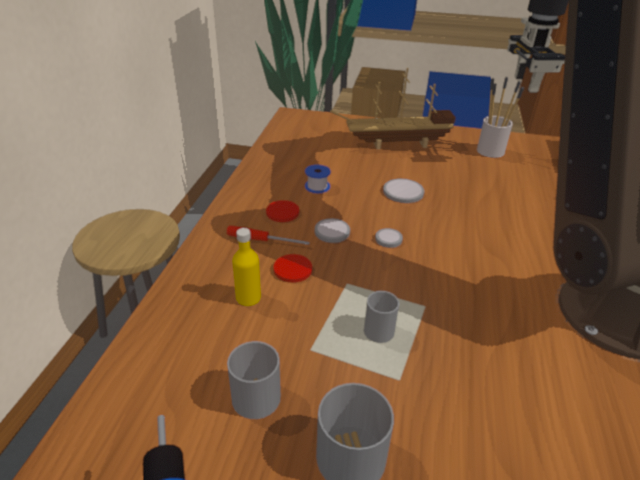

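The card carries one tin, at scene (385,265) and side (381,317). It is the narrowest of the three, so it should be tin_small.

Lid candidates in the scene picture:
- **(323,204):** small grey
- **(283,219):** medium grey
- **(294,160):** large grey
- **(231,225) and (289,265):** red look-alikes

The small grey lid should fit. I'll check it by overlaying the known sizes on an enlarged crop.

Run:
```python
from h import *
tiles=[]
res={}
for n in('scene','side'):
    p=snapshot(n)
    for k in('tin_small','lid_small','lid_medium','lid_large'):
        kp=k+('_mouth' if 'tin' in k else '_top')
    im=cv2.resize(p['frame'][:,:,::-1],None,fx=5,fy=5,interpolation=cv2.INTER_CUBIC)
    for (c,z,r,col) in[((.466,.157),.08,.03,(0,0,255)),((.483,-.138),.012,.032,(0,255,0)),((.621,-.144),.012,.043,(255,0,0)),((.47,-.375),.012,.055,(255,0,255))]:
        pts=np.array([(proj(p,[c[0]+r*np.cos(a),c[1]+r*np.sin(a),z])+.5)*5 for a in np.linspace(0,6.283,60)])
        cv2.polylines(im,[pts.astype(np.int32)],True,col,1)
    for c,z in[((.466,.157),.05),((.483,-.138),.012)]:
        u=(proj(p,[*c,z])*5).astype(int);w=im[u[1]-145:u[1]+145,u[0]-195:u[0]+195];tiles.append(w)
cv2.imwrite('pics/crop.png',np.vstack([np.hstack(tiles[:2]),np.hstack(tiles[2:])]))
o=telemetry.get_obs();y=np.radians(o['orientation'][2]);P=np.array(o['tool_pos'])
for q in[(.43,-.36,.245),(.483,-.138,.245),(.466,.157,.245),(.466,.157,.13)]:
    d=np.array(q)-P;print(q,np.round([(np.cos(y)*d[0]+np.sin(y)*d[1])/.2,(np.sin(y)*d[0]-np.cos(y)*d[1])/.2,-d[2]/.2],3));P=np.array(q)
```

```text
(0.43, -0.36, 0.245) [-1.602  1.073  0.002]
(0.483, -0.138, 0.245) [-0.547  1.001 -0.   ]
(0.466, 0.157, 0.245) [-0.305  1.446 -0.   ]
(0.466, 0.157, 0.13) [-0.     0.     0.575]
```

View pics/crop.png

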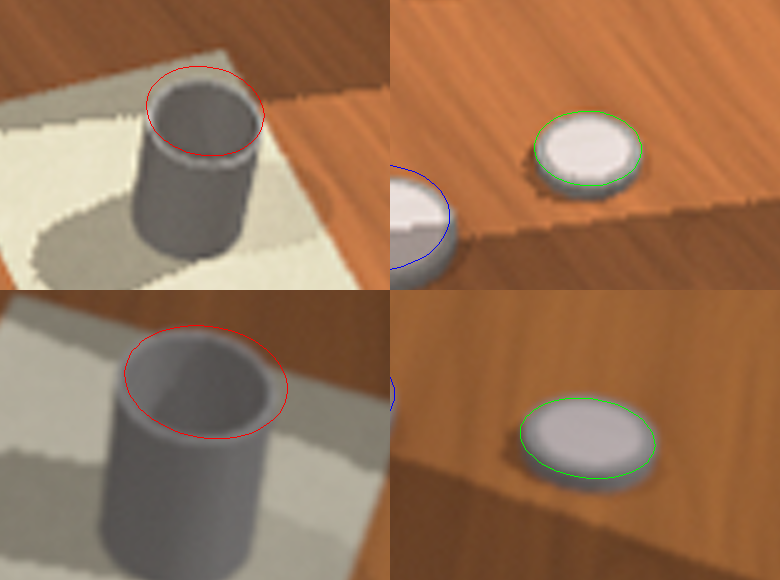

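The overlays confirm it. The red 60 mm circle matches the rim of the tin on the card in size, though the mouth lies about 5 mm towards +x. The green 64 mm circle fits the small grey lid at scene (323,204) and side (389,237), so that is the lid to point at. Next I move off, staying high.

```bash
python3 -m creep '[[[-0.13,0.09,0,0,1],[-0.16,0.107,0,0,1],[-0.16,0.107,0,0,1],[-0.16,0.107,0,0,1],[-0.16,0.107,0,0,1],[-0.16,0.107,0,0,1],[-0.16,0.107,0,0,1],[-0.16,0.107,0,0,1]]]'; python3 -m creep '[[[-0.16,0.107,0,0,1],[-0.16,0.107,0,0,1],[-0.1,0.16,0,0,1],[-0.1,0.16,0,0,1],[-0.1,0.16,0,0,1],[-0.1,0.16,0,0,1],[-0.1,0.16,0,0,1],[-0.1,0.16,0,0,1]]]'
```

```text
clock: 1.87
tool_pos: [0.3754, -0.4222, 0.2457]
orientation: [-180.0, 0.0, -164.8]
force: [1.1, 0.2, 0.1]
opening: 0.0879
gripper_force: 0.0
clock: 2.53
tool_pos: [0.4905, -0.147, 0.2458]
orientation: [-180.0, 0.1, -164.8]
force: [0.8, 0.5, 0.0]
opening: 0.0877
gripper_force: 0.0
```

```bash
python3 -m creep '[[[-0.04,0.18,0,0,1],[-0.04,0.18,0,0,1],[-0.04,0.18,0,0,1],[-0.04,0.18,0,0,1],[-0.04,0.18,0,0,1],[-0.04,0.18,0,0,1],[0,0,0,0,1],[0,0,0,0,1]]]'
cat >> h.py <<'E'
def need(q):
    o=telemetry.get_obs();y=np.radians(o['orientation'][2]);d=np.array(q)-o['tool_pos']
    print(o['clock'],np.round(o['tool_pos'],4),np.round([(np.cos(y)*d[0]+np.sin(y)*d[1])/.2,(np.sin(y)*d[0]-np.cos(y)*d[1])/.2,-d[2]/.2],3))
E
python3 -c "
from h import *
need((.471,.160,.13))"
```

```text
clock: 3.2
tool_pos: [0.4798, 0.0741, 0.2456]
orientation: [180.0, 0.0, -164.6]
force: [0.1, -0.1, 0.1]
opening: 0.0874
gripper_force: 0.0
3.2 [0.4798 0.0741 0.2456] [-0.072  0.426  0.578]
```

```bash
python3 -m creep '[[[-0.024,0.142,0,0,1],[-0.024,0.142,0,0,1],[-0.024,0.142,0,0,1],[0,0,0,0,1],[0,0,0.1,0,1],[0,0,0.1,0,1],[0,0,0,0,1],[0,0,0,0,1]]]'
python3 - <<'E'
from h import *
need((.471,.160,.13))
o=telemetry.get_obs();p=snapshot('wrist');cv2.imwrite('pics/w.png',p['frame'][:,:,::-1])
from scipy.spatial.transform import Rotation as S
T=np.eye(4);T[:3,:3]=S.from_euler('xyz',o['orientation'],degrees=True).as_matrix();T[:3,3]=o['tool_pos']
C=np.linalg.inv(T@np.array(p['mount']));p['rvec']=cv2.Rodrigues(C[:3,:3])[0];p['tvec']=C[:3,3]
for d in nets.landmark_of(p,'tin_small_mouth')[:3]:print(d['uv'],d['confidence'],onz(p,d['uv'],.08))
E
```

```text
clock: 3.87
tool_pos: [0.4712, 0.1569, 0.205]
orientation: [-179.9, -0.1, -164.8]
force: [-0.1, 0.4, 0.2]
opening: 0.0874
gripper_force: 0.0
3.8667 [0.4712 0.1569 0.205 ] [-0.003  0.015  0.375]
[326.2, 242.9] 0.96 [0.47100497 0.16309792 0.08      ]
```

View pics/w.png

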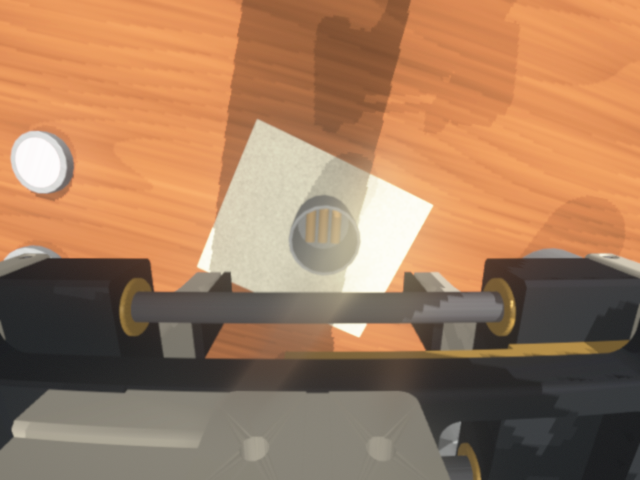

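The wrist picture shows the tin's mouth on the card at (325,240), which works out to (0.471, 0.163). The small lid is at (41,162). Now I descend over the tin and hold.

```bash
python3 -m creep '[[[0,0.02,0.1,0,1],[0,0,0.1,0,1],[0,0,0.1,0,1],[0,0,0.07,0,1],[0,0,0,0,1],[0,0,0,0,1],[0,0,0,0,1],[0,0,0,0,1]]]' && python3 -m creep '[[[0,0,0,0,1],[0,0,0,0,1],[0,0,0,0,1],[0,0,0,0,1],[0,0,0,0,1],[0,0,0,0,1],[0,0,0,0,1],[0,0,0,0,1]]]' && python3 -m creep '[[[0,0,0,0,1],[0,0,0,0,1],[0,0,0,0,1],[0,0,0,0,1],[0,0,0,0,1],[0,0,0,0,1],[0,0,0,0,1],[0,0,0,0,1]]]' >/dev/null&& python3 -m creep '[[[0,0,0,0,1],[0,0,0,0,1],[0,0,0,0,1],[0,0,0,0,1],[0,0,0,0,1],[0,0,0,0,1],[0,0,0,0,1],[0,0,0,0,1]]]'; python3 -c "
from h import *
need((.471,.162,.13)); need((.484,-.138,.13))"
```

```text
clock: 4.63
tool_pos: [0.4712, 0.1626, 0.1329]
orientation: [179.9, 0.1, -164.8]
force: [-0.5, -0.2, -1.1]
opening: 0.0876
gripper_force: 0.0
clock: 5.3
tool_pos: [0.4703, 0.162, 0.1313]
orientation: [-180.0, -0.0, -164.8]
force: [-0.3, -0.1, 1.1]
opening: 0.0875
gripper_force: 0.0
clock: 6.63
tool_pos: [0.4703, 0.162, 0.1314]
orientation: [-180.0, 0.0, -164.8]
force: [0.5, 0.7, 0.5]
opening: 0.0875
gripper_force: 0.0
6.6333 [0.4703 0.162  0.1314] [-0.003 -0.001  0.007]
6.6333 [0.4703 0.162  0.1314] [ 0.328 -1.465  0.007]
```

```bash
python3 -m creep '[[[0,0,0,0,1],[0,0,0,0,1],[0,0,0,0,1],[0,0,0,0,1],[0,0,-0.1,0,1],[0,0,-0.14,0,1],[0,0,-0.14,0,1],[0,0,0,0,1]]]' >/dev/null && python3 -m creep '[[[0.035,-0.15,0,0,1],[0.035,-0.15,0,0,1],[0.035,-0.15,0,0,1],[0.035,-0.15,0,0,1],[0.035,-0.15,0,0,1],[0.035,-0.15,0,0,1],[0.035,-0.15,0,0,1],[0.035,-0.15,0,0,1]]]'>/dev/null && python3 -m creep '[[[0.035,-0.15,0,0,1],[0.015,-0.12,0,0,1],[0,0,0,0,1],[0,0,0,0,1]]]'
python3 - <<'E'
from h import *
o=telemetry.get_obs();p=snapshot('wrist');cv2.imwrite('pics/w2.png',p['frame'][:,:,::-1])
from scipy.spatial.transform import Rotation as S
T=np.eye(4);T[:3,:3]=S.from_euler('xyz',o['orientation'],degrees=True).as_matrix();T[:3,3]=o['tool_pos']
C=np.linalg.inv(T@np.array(p['mount']));p['rvec']=cv2.Rodrigues(C[:3,:3])[0];p['tvec']=C[:3,3]
for d in nets.landmark_of(p,'lid_small_top')[:3]:print(d['uv'],d['confidence'],onz(p,d['uv'],.012))
need((.484,-.138,.062))
E
```

```text
clock: 8.3
tool_pos: [0.4837, -0.1401, 0.207]
orientation: [180.0, -0.0, -164.9]
force: [-0.2, 1.1, -0.5]
opening: 0.0876
gripper_force: 0.0
[318.9, 221.5] 0.94 [ 0.48061258 -0.1403132   0.012     ]
8.4 [ 0.4837 -0.1388  0.2072] [-0.002  0.003  0.726]
```

View pics/w2.png

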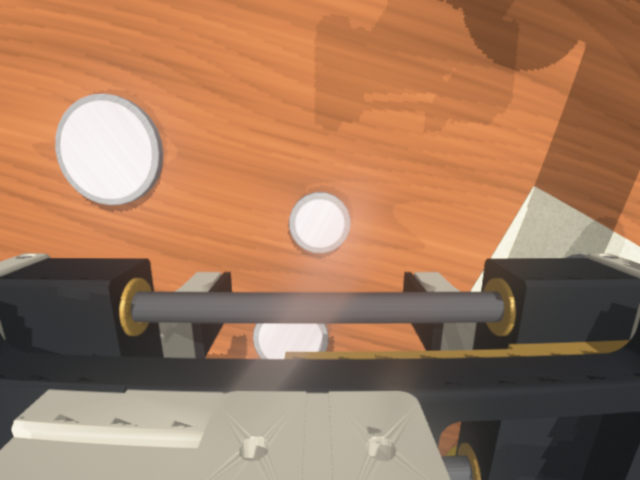

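The wrist picture shows the small lid at (319,222), directly under the tool. The larger lids are clear of it, at (108,149) and (290,340). Now I descend 0.72 and hold.

```bash
python3 -m creep '[[[0,0,0.12,0,1],[0,0,0.12,0,1],[0,0,0.12,0,1],[0,0,0.12,0,1],[0,0,0.12,0,1],[0,0,0.1,0,1],[0,0,0,0,1],[0,0,0,0,1]]]' && python3 -m creep '[[[0,0,0,0,1],[0,0,0,0,1],[0,0,0,0,1],[0,0,0,0,1],[0,0,0,0,1],[0,0,0,0,1],[0,0,0,0,1],[0,0,0,0,1]]]'>/dev/null && python3 -m creep '[[[0,0,0,0,1],[0,0,0,0,1],[0,0,0,0,1],[0,0,0,0,1],[0,0,0,0,1],[0,0,0,0,1],[0,0,0,0,1],[0,0,0,0,1]]]' >/dev/null&& python3 -m creep '[[[0,0,0,0,1],[0,0,0,0,1],[0,0,0,0,1],[0,0,0,0,1],[0,0,0,0,1],[0,0,0,0,1],[0,0,0,0,1],[0,0,0,0,1]]]' > /dev/null && python3 -m creep '[[[0,0,0,0,1],[0,0,0,0,1],[0,0,0,0,1],[0,0,0,0,1],[0,0,0,0,1],[0,0,0,0,1],[0,0,0,0,1],[0,0,0,0,1]]]' && python3 -c "
from plant import workorder
print(workorder.close_job())"
```

```text
clock: 9.07
tool_pos: [0.4835, -0.1382, 0.067]
orientation: [180.0, -0.1, -164.7]
force: [0.1, 0.4, 1.2]
opening: 0.0872
gripper_force: 0.0
clock: 11.73
tool_pos: [0.4839, -0.1389, 0.0674]
orientation: [-180.0, -0.0, -164.8]
force: [0.4, 0.2, 0.0]
opening: 0.0874
gripper_force: 0.0
the job is handed in; nothing more can be done
None
```

I pointed at the small tin on the card for over two seconds, then at the small grey lid for over two seconds, and handed the job in at about 11.7 s still pointing at that lid, with no sign of contact in the force readings; no verdict came back.

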